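# Fetch the board from under the tools

## Robot

A 6-joint arm with a two-finger parallel gripper is mounted at the origin on a cart in front of the work surface, level with it; the furniture and walls round the work are solid. World frame = base frame: x ahead of the robot, y to its left, z up, the work surface at z = 0. Lengths are in mm, angles in rad, forces in N, time in s.
With the tool pointing down it reaches from about 350 to 975 mm from the base axis. Payload 7.1 kg.
Tool frame: the origin (TCP) lies midway between the tips of the shut fingers; the grasp point (between the pads) lies 19 mm behind it (ctrl.grasp_offset is the distance from the TCP to the grasp point, in mm); z points along the fingers, y is the line along which they close (so a half turn about z gives the same grasp; the last joint's range is limited). The gripper opens to 88 mm and grips with 3 to 60 N. Pads are 20 mm wide; open, the fingers measure 115 mm over their backs; the gripper's body (75 mm by 178 mm) begins 61 mm behind the grasp point.
Start: joints at [-1.228, 0.423, 1.63, -0, 1.089, -0.019], TCP at [221.24, -584.515, 222.675] pointing down, gripper open.
Joint ranges: [-3, 3], [-0.9, 2.11], [0.09, 2.58], [-1.31, 4.45], [0.11, 2.69], [-2.54, 2.54]. Speed limits (rad/s): [2.39, 2.39, 3.01, 3.14, 3.14, 3.14].

## Interface

Orientations are given as a rotation vector (axis times angle).
In Python, from workcell import sensors, viewer, ctrl gives the robot as it stands. The module is installed in compiled form; this text tells all that it offers.
- The arm moves only by the shell command python3 -m handwheel 'ROWS'. ROWS is JSON, a list of rows, each a list of 7 numbers: the shift along the tool's x, y, z in mm, then the turn, a rotation vector about the tool's x, y, z in rad, then the closure, from 0 (fully open) to 1 (shut). In form: [[x, y, z, rx, ry, rz, jaw], ...]. A call has 1 to 10 rows; each row shifts and turns the commanded pose from where the row before left it, along the tool's axes as they then stand; what a row does not reach is not made up. A row lasts 1/8 s, in which the tool goes at most 62.5 mm and 10.7 degrees, less where a joint would pass 70% of its speed; a pose out of reach is approached as far as the arm can. A call is refused whole if a number of a shift passes 62.5 or a number of a turn 0.188, either way. A call with a gripper value outside its range is refused whole. The fingers move at their own pace and stop on an object; the grip force is fixed at half the most. Time passes only in rows, so rows that do not move let the fingers close. It gives the time, the measured TCP pose, the force, the opening and the grip force at its end, in the units of the state.
- sensors.get_obs(): the state, without advancing time (a new reading comes with each control period).
- viewer.get_image(name): name is "scene" or "side" or "wrist"; returns a dict with "frame" (420x560x3 uint8, blue, green, red), "fov_y" (degrees; the focal length in pixels is half the picture's height over the tangent of half this angle, whatever the lens; pixels are square), "cx", "cy" (the principal point, pixels), "distortion" ([k1, k2, p1, p2, k3] as OpenCV has them; the pictures are not rectified), "R" (3x3) and "t" (3): a world point X has camera coordinates R X + t. Camera axes: x right, y down, z forward; pixel columns grow to the right and rows downward; lengths in mm; the calibration is good to about 2 mm. A picture is of the moment at which its call begins. There is no depth.
- ctrl.close_job(): hands the job in; it is judged then, once.
The state is a dict: "t": time; "qpos": joint angles; "qvel": joint speeds; "joint_torque": joint torques, N m; "ee_pos": TCP position; "orientation": TCP orientation; "ft_force": force on the tool from outside, world axes, zero at the start; "moment": the same for the moment, N m; "width": finger opening in mm; "grasp_force": force on a finger pad.
Only numpy, scipy, OpenCV 4.12 (cv2) and the standard library are available. Lean on these libraries where they do the work, as an engineer would, in place of code of your own. Each camera call takes 0.05 s, during which the arm holds its last target. There are 200 camera calls.

## Task

The long control board in the rack lies under three hand tools. Lay all three tools across the bars of the empty tool rest first, leaving the board where it is; then lay the board squarely and centrally on the two ledges of the low stand, component side up. Last, put every tool back across the rack exactly where it lay.

Things in the scene. Friction and masses are not known exactly. Their poses are not given: they have to be found in the camera images.
- rack_top (a point): Rack, fixed, at the left or right: aluminium frame 184 mm long (local x), 118 wide (y). Two rubber-topped bars, 8 mm wide, run along x at y = +-53 mm, tops 60 mm above the bench. Low between them two black ledges across y at x = +-42 mm (14 mm wide, tops 26 mm above the bench) carry the board; open to the bench between the ledges. Point: its centre at bar-top height; z up.
- rest_top (a point): Tool rest, fixed, on the other side: the same frame and bars as the rack (y = +-53 mm, tops 60 mm above the bench, usable length 172 mm along x), but empty and without ledges. Point: its centre at bar-top height; x along the bars, z up. Tools may lie on it in any order, e.g. at x = -60, 0, +60 mm.
- stand_top (a point): Board stand, fixed, in front: base plate 112 x 56 x 3 mm with two black ledges across local y at x = +-42 mm (14 mm wide, 48 long, tops 26 mm above the bench). Point: its centre at ledge-top height; x runs from ledge to ledge (the board's long axis goes along it, either way round), z up. Behind it stands a fixed soldering-iron holder: cross above it, 200 mm over the bench.
- board_center (a point): Control board: stiff plate 134 (local x) x 34 (y) x 6 mm, 60 g, parts up to 5 mm tall on top; grasp it across its long edges near the middle, 34 mm wide. Point: centre of the plate, half-way up (29 mm above the bench at the start); z up from the parts side. Starts on the rack's ledges, long axis along the bars, under the tools.
- pen_center (a point): Starts across both rack bars, long axis (local y) square to them; the three tools lie in any order at about 60 mm pitch. Marker pen: black, straight, 125 mm long, 11 wide (x), 10 high. Point: its centre, half-way up; z up.
- cutters_center (a point): Starts across both rack bars, long axis (local y) square to them; the three tools lie in any order at about 60 mm pitch. Side cutters: flat, rigid, two blue handles, 126 mm long (jaws at +y), 12 high, 43 wide over the handle ends, less toward the jaws; can be grasped across both handles at the point. Point: centre, half-way up; z up.
- tweezers_center (a point): Starts across both rack bars, long axis (local y) square to them; the three tools lie in any order at about 60 mm pitch. Tweezers: steel, rigid, on edge, 147 mm long, 12 wide in the middle (x), 8 high. Point: centre, half-way up; z up.

How it is judged:
By the outcome, as a careful person would: the job done as asked, in the order asked, and still so for the second after the job is handed in, with the robot touching nothing.
It also fails if it takes over 144 s, if anything falls off the work surface, if the arm or the gripper's body presses on something with over 40 N, if the wrist force passes 120 N, or if a joint passes its speed limit or range.

## Working session

There is one attempt and no reset: what is moved stays moved. The work goes in short steps, Python scripts to look and compute and a shell command to move; the robot and the scene stay as the last step left them, time stands still between calls to the robot, and variables do not carry over. Pictures are saved under pics/ and viewed, at most 14 in all, crops included, and the job is handed in when it is done.

```bash
mkdir -p pics
cat > h.py <<'E'
import numpy as np, cv2
from workcell import sensors, viewer, ctrl
def shot(name,fn):
    d=viewer.get_image(name); cv2.imwrite('pics/'+fn+'.png',d['frame'])
    np.save('pics/'+fn+'.npy',{k:d[k] for k in d},allow_pickle=True); return d
def load(fn): return np.load('pics/'+fn+'.npy',allow_pickle=True).item()
def K(d):
    f=210/np.tan(np.radians(d['fov_y'])/2); return np.array([[f,0,d['cx']],[0,f,d['cy']],[0,0,1.]])
def px2w(d,uv,z):
    uv=np.array(uv,float).reshape(-1,1,2); p=cv2.undistortPoints(uv,K(d),np.array(d['distortion'],float)).reshape(-1,2)
    R=np.array(d['R']);t=np.array(d['t']);c=-R.T@t
    r=np.c_[p,np.ones(len(p))]@R
    return c+r*((z-c[2])/r[:,2])[:,None]
def w2px(d,X):
    return cv2.projectPoints(np.array(X,float).reshape(-1,1,3),cv2.Rodrigues(np.array(d['R']))[0],np.array(d['t'],float),K(d),np.array(d['distortion'],float))[0].reshape(-1,2)
E
python3 - <<'E'
from h import *
a=shot('scene','s0');b=shot('side','d0');c=shot('wrist','w0')
for d in(a,b,c):print(d['fov_y'],d['cx'],d['cy'],-np.array(d['R']).T@d['t'])
cv2.imwrite('pics/sd0.png',np.vstack([a['frame'],b['frame']])[:, :])
o=sensors.get_obs();print(o)
E
```

```text
53.273470962762076 279.77162905258825 203.56320905249729 [ -12.9696198  -370.62028192  646.86018855]
48.300609726032036 281.76212632041756 208.78818021808047 [507.15116347 707.95362851 526.41617265]
70.59407851133311 273.3204721904437 209.00133841106887 [ 295.90762122 -554.45396394  385.39583788]
{'t': 0.15, 'qpos': array([-1.22803088e+00,  4.23696924e-01,  1.63047519e+00, -1.19412764e-06,
        1.08860514e+00, -1.89912817e-02]), 'qvel': array([-7.45558758e-05,  1.95201453e-04, -9.54449949e-04,  7.87978167e-04,
        4.23784766e-04,  4.25910953e-05]), 'joint_torque': array([-4.33872410e-04, -5.44983065e+01, -2.73920846e+01,  6.44047488e-02,
        2.05425831e-02, -5.12815893e-05]), 'ee_pos': array([ 221.08678092, -584.14265688,  222.0759531 ]), 'orientation': array([-3.08919086e+00, -5.64943224e-01,  3.01447901e-04]), 'ft_force': array([ 0.37249781,  0.31650174, -1.03750508]), 'moment': array([-0.02123215, -0.02946375,  0.04793243]), 'grasp_force': 0.0, 'width': 88.08219458927084}
```

View pics/s0.png

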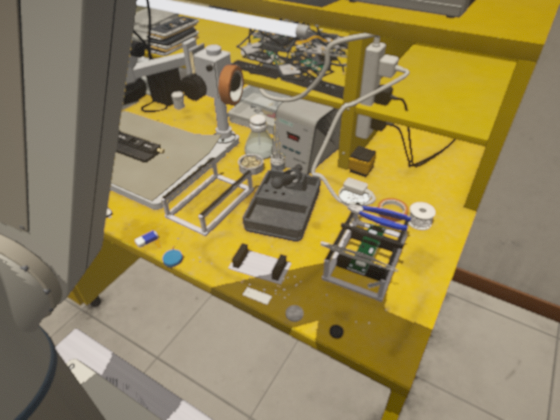

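View pics/d0.png

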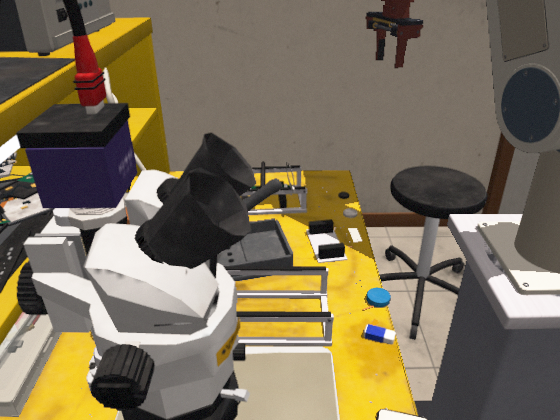

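Run:
```python
from h import *
d=load('s0')
cr=d['frame'][150:310,310:430];cr=cv2.resize(cr,None,fx=3.6,fy=3.6,interpolation=cv2.INTER_CUBIC)
cl=d['frame'][150:310,155:310];cl=cv2.resize(cl,None,fx=2.3,fy=2.3,interpolation=cv2.INTER_CUBIC)
out=np.zeros((576,800,3),np.uint8);out[:,:432]=cr;out[:368,440:440+356]=cl
cv2.imwrite('pics/c0.png',out)
print(px2w(d,[[365,250],[260,263],[208,200]],60), px2w(d,[[260,263]],26))
```

```text
[[ 517.10806093 -224.20391053   60.        ]
 [ 392.08534174  -71.37885111   60.        ]
 [ 483.9095408   121.55878764   60.        ]] [[415.55237692 -54.0421688   26.        ]]
```

View pics/c0.png

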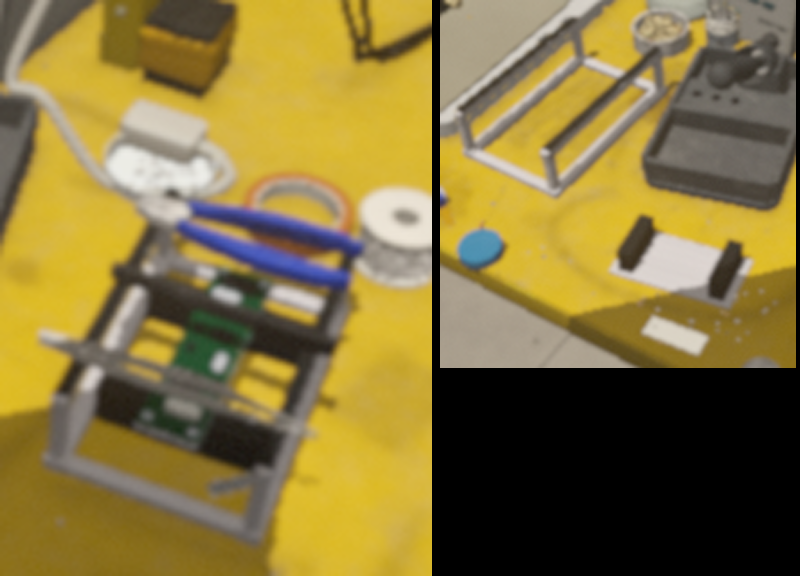

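View pics/w0.png

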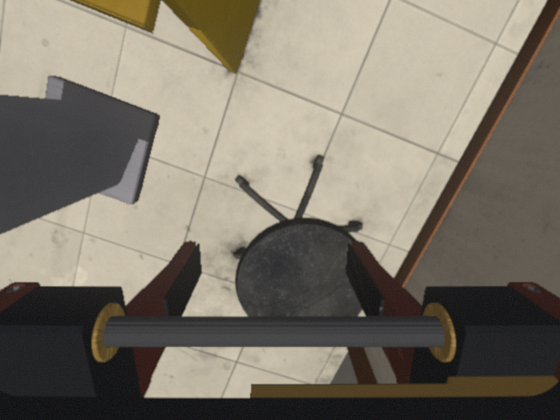

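```bash
cat >> h.py <<'E'
from scipy.spatial.transform import Rotation as Rot
def to(x,y,z,yaw=None):
    "tool-axis shift from the current measured pose to tool-down target, yaw = heading of tool x"
    o=sensors.get_obs();R=Rot.from_rotvec(o['orientation']);M=R.as_matrix()
    cy=np.arctan2(M[1,0],M[0,0])
    yaw=cy if yaw is None else yaw
    T=np.array([[np.cos(yaw),np.sin(yaw),0],[np.sin(yaw),-np.cos(yaw),0],[0,0,-1]]).T
    T=np.c_[[np.cos(yaw),np.sin(yaw),0],[np.sin(yaw),-np.cos(yaw),0],[0,0,-1]]
    d=np.array([x,y,z])-o['ee_pos']
    print('t',o['t'],'pos',o['ee_pos'].round(1),'yaw',round(cy,4),'w',round(o['width'],1),'gf',round(o['grasp_force'],1))
    print('  shift in present axes',(M.T@d).round(1),' in final axes',(T.T@d).round(1),' turn',Rot.from_matrix(M.T@T).as_rotvec().round(4))
E
python3 - <<'E'
from h import *
d=load('s0')
f=lambda P:[[310+x/3.6,150+y/3.6] for x,y in P]
g=lambda P:[[155+(x-440)/2.3,150+y/2.3] for x,y in P]
A=px2w(d,f([[60,390],[150,235],[278,455],[348,285]]),60);print(A,A.mean(0))
B=px2w(d,g([[465,108],[577,22],[548,150],[657,55]]),60);print(B,B.mean(0))
C=px2w(d,g([[646,217],[626,242],[740,243],[720,268]]),26);print(C,C.mean(0))
for P in(A,B):
  v=P[1]-P[0]+P[3]-P[2];print(np.arctan2(v[1],v[0]))
v=C[2]+C[3]-C[0]-C[1];print(np.arctan2(v[1],v[0]))
to(430,-210,330,-.06)
E
```

```text
[[ 462.89981393 -171.50033248   60.        ]
 [ 592.2648109  -164.37603262   60.        ]
 [ 478.57093453 -281.44579446   60.        ]
 [ 608.80580863 -273.30188808   60.        ]] [ 535.635342   -222.65601191   60.        ]
[[446.44102888 207.54753959  60.        ]
 [609.85219421 201.05325791  60.        ]
 [439.75834517 102.40375624  60.        ]
 [604.17569468  95.88698669  60.        ]] [525.05681573 151.7228851   60.        ]
[[ 4.41069987e+02 -2.14322869e-01  2.60000000e+01]
 [ 4.08483074e+02 -1.93319120e+00  2.60000000e+01]
 [ 4.56294075e+02 -8.70816557e+01  2.60000000e+01]
 [ 4.24251451e+02 -8.66030429e+01  2.60000000e+01]] [432.5246468  -43.95805318  26.        ]
0.0587467078193203
-0.0396677698628881
-1.3920497430462577
t 0.15 pos [ 221.1 -584.1  222.1] yaw 0.3618 w 88.1 gf 0.0
  shift in present axes [ 327.8 -276.1 -107.6]  in final axes [ 186.1 -386.  -107.9]  turn [-1.200e-03  2.000e-04  4.218e-01]
```

```bash
python3 -m handwheel '[[0,0,-20,0,0,0.14,0],[0,0,-10,0,0,0.14,0],[34,-49,0,0,0,0,0],[34,-49,0,0,0,0,0],[34,-49,0,0,0,0,0],[34,-49,0,0,0,0,0],[34,-49,10,0,0,0,0],[34,-47,40,0,0,0,0],[33,-47,0,0,0,0,0],[0,0,0,0,0,0,0]]'
python3 - <<'E'
from h import *
import time
to(430,-225,200,.08)
d=shot('wrist','w1'); print(w2px(d,[[535,-223,60]]))
cv2.imwrite('pics/w1b.png',cv2.resize(d['frame'],(800,600),interpolation=cv2.INTER_CUBIC))
E
```

```text
t: 1.4
ee_pos: [427.4, -229.9, 206.7]
orientation: [-3.138, -0.136, 0.001]
ft_force: [0.8, -0.8, 1.0]
width: 87.8
grasp_force: 0.0
t 1.4 pos [ 427.4 -229.9  206.7] yaw 0.087 w 87.8 gf 0.0
  shift in present axes [ 3.  -4.6  6.7]  in final axes [ 2.9 -4.7  6.7]  turn [-0.001   0.0008  0.007 ]
[[277.45598519  88.50161514]]
```

View pics/w1b.png

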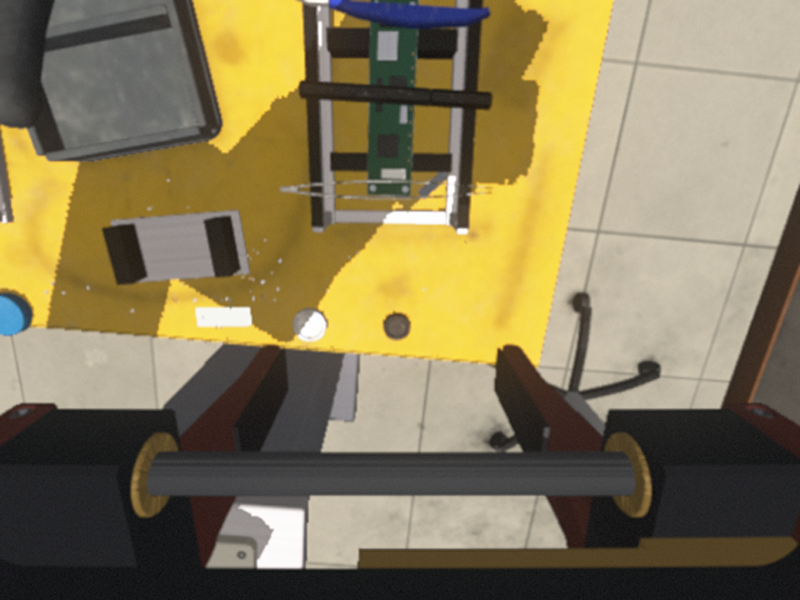

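```bash
python3 -m handwheel '[[40,0,0,0,0,0,0],[40,0,0,0,0,0,0],[0,0,0,0,0,0,0],[0,0,0,0,0,0,0]]'
python3 - <<'E'
from h import *
to(430,-225,200,.08)
d=shot('wrist','w2'); print(w2px(d,[[535,-223,60]]))
cv2.imwrite('pics/w2b.png',cv2.resize(d['frame'][30:330,130:530],(800,600),interpolation=cv2.INTER_CUBIC))
E
```

```text
t: 1.95
ee_pos: [504.8, -227.1, 206.8]
orientation: [-3.139, -0.127, 0.002]
ft_force: [-0.1, 0.3, 0.3]
width: 87.7
grasp_force: 0.0
t 1.95 pos [ 504.8 -227.1  206.8] yaw 0.0808 w 87.7 gf 0.0
  shift in present axes [-74.4  -8.2   6.9]  in final axes [-74.4  -8.1   6.8]  turn [-0.0004  0.0013  0.0008]
[[273.02583145 167.55028566]]
```

View pics/w2b.png

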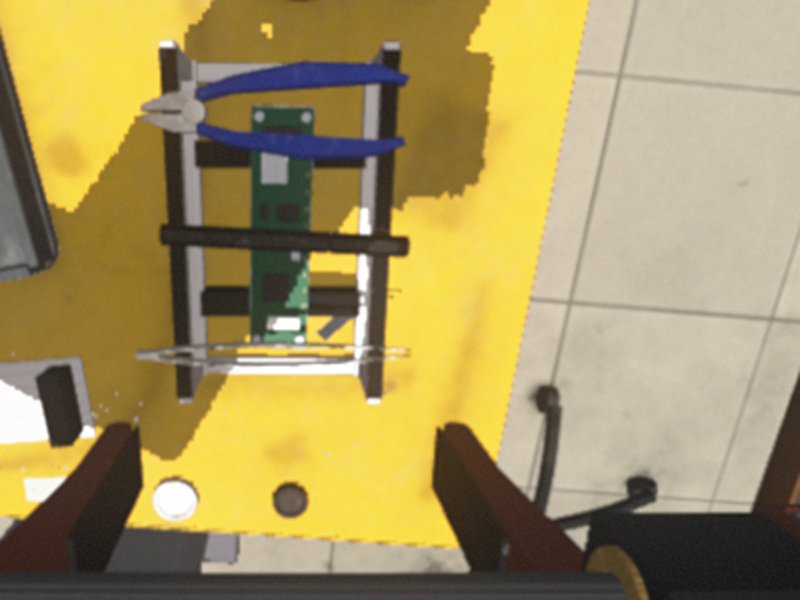

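Run:
```python
from h import *
d=load('w2')
f=lambda P:[[130+x/2,30+y/2] for x,y in P]
def rep(n,P,z):
    A=px2w(d,f(P),z);print(n,A[:,:2].round(1).tolist(),'mean',A.mean(0).round(1));return A
A=rep('bars LN LF RN RF',[[186,402],[168,42],[374,404],[392,42]],60)
for i in(0,2):v=A[i+1]-A[i];print(np.arctan2(v[1],v[0]),np.linalg.norm(v))
for n,P,z in(('cut jaw,h1,h2',[[141,113],[408,78],[404,142]],66),('pen',[[162,235],[408,246]],65),('twz',[[136,356],[409,352]],64)):
    T=rep(n,P,z);v=T[0]-T[1:].mean(0);print(' dir',np.arctan2(v[1],v[0])-np.pi/2,np.linalg.norm(v),'c',(T[0]+T[1:].mean(0))/2)
B=rep('board NL? FL FR NR NL',[[252,107],[314,108],[308,344],[250,343]],32)
v=(B[0]+B[1]-B[2]-B[3])/2;print(np.arctan2(v[1],v[0]),np.linalg.norm(v))
E=load('w1');s=.7
# stand, from w1b (scale 800/560)
C=px2w(E,np.array([[105,230],[138,224],[115,284],[148,279],[204,219],[237,211],[216,278],[248,272]])*.7,26)
print(C[:,:2].round(1).tolist(),C.mean(0))
L=C[:4].mean(0);Rr=C[4:].mean(0);v=Rr-L;print(np.arctan2(v[1],v[0]),np.linalg.norm(v))
```

```text
bars LN LF RN RF [[459.4, -172.9], [640.4, -158.6], [466.8, -278.0], [649.0, -263.8]] mean [ 553.9 -218.3   60. ]
0.07883879659390587 181.58802523511739
0.07743522161678593 182.76367191230096
cut jaw,h1,h2 [[607.7, -147.7], [633.2, -272.5], [604.9, -274.5]] mean [ 615.3 -231.6   66. ]
 dir 0.08998502348793092 126.30251644362882 c [ 613.40184602 -210.59528974   66.        ]
pen [[551.0, -158.7], [555.7, -283.6]] mean [ 553.4 -221.1   65. ]
 dir 0.03712880880021108 124.99607415091474 c [ 553.35126855 -221.14460815   65.        ]
twz [[485.4, -145.8], [499.6, -292.3]] mean [ 492.5 -219.    64. ]
 dir 0.09656922012543157 147.19868117512905 c [ 492.53209847 -219.03188828   64.        ]
board NL? FL FR NR NL [[618.0, -198.2], [620.1, -230.9], [490.8, -239.6], [488.6, -205.3]] mean [ 554.4 -218.5   32. ]
0.06117807590287981 129.59109453665465
[[439.8, 5.8], [447.0, -21.6], [394.5, 2.2], [401.3, -26.1], [455.6, -75.2], [464.3, -101.9], [407.2, -83.3], [414.7, -110.2]] [428.04162391 -51.27980953  26.        ]
-1.3936962610900645 84.02727888469606
```

```bash
python3 -m handwheel '[[0,0,0,0,0,-0.1763,0.5],[0,0,0,0,0,-0.1763,0.5],[0,0,0,0,0,-0.1763,0.5],[0,0,0,0,0,-0.1763,0.5],[0,0,0,0,0,-0.1763,0.5],[0,0,0,0,0,-0.1763,0.5],[0,0,0,0,0,-0.1763,0.5],[0,0,0,0,0,-0.1763,0.5],[0,0,0,0,0,-0.1763,0.5],[0,0,0,0,0,0,0.5]]'
python3 -c "
from h import *
to(492.5,-219,47,1.668)"
```

```text
t: 3.25
ee_pos: [504.9, -226.8, 207.3]
orientation: [-2.113, -2.324, 0.0]
ft_force: [0.8, -0.0, 0.8]
width: 44.3
grasp_force: 0.0
t 3.25 pos [ 504.9 -226.8  207.3] yaw 1.6658 w 44.3 gf 0.0
  shift in present axes [  8.9 -11.6 160.3]  in final axes [  9.  -11.6 160.3]  turn [-0.0004 -0.0001 -0.0022]
```

```bash
python3 -m handwheel '[[9,-11.6,45,0,0,0,0.5],[0,0,45,0,0,0,0.5],[0,0,40,0,0,0,0.5],[0,0,20,0,0,0,0.5],[0,0,10,0,0,0,0.5],[0,0,0,0,0,0,0.5],[0,0,0,0,0,0,1],[0,0,0,0,0,0,1],[0,0,0,0,0,0,1],[0,0,0,0,0,0,1]]'
python3 -c "
from h import *
to(525,152,250,1.53)"
```

```text
t: 4.5
ee_pos: [493.9, -218.6, 47.6]
orientation: [2.11, 2.327, 0.0]
ft_force: [-0.9, 0.1, 3.2]
width: 11.5
grasp_force: 30.0
t 4.5 pos [ 493.9 -218.6   47.6] yaw 1.6685 w 11.5 gf 30.0
  shift in present axes [ 365.7   67.2 -202.5]  in final axes [ 371.6   15.9 -202.4]  turn [0.0007 0.0003 0.1385]
```

```bash
python3 -m handwheel '[[0,0,-25,0,0,0,1],[0,0,-55,0,0,0,1],[0,0,-62,0,0,0,1],[0,0,-60,0,0,0.1385,1]]'
python3 -m handwheel '[[53.5,3,0,0,0,0,1],[53.5,3,0,0,0,0,1],[53.5,3,0,0,0,0,1],[53.5,3,0,0,0,0,1],[53.5,3,0,0,0,0,1],[53.5,3,20,0,0,0,1],[0,0,20,0,0,0,1],[0,0,0,0,0,0,1],[0,0,0,0,0,0,1]]'
python3 - <<'E'
from h import *
to(525,152,200,1.53)
d=shot('wrist','w3'); print(w2px(d,[[525,152,60]]))
cv2.imwrite('pics/w3b.png',cv2.resize(d['frame'][30:330,80:480],(800,600),interpolation=cv2.INTER_CUBIC))
E
```

```text
t: 5.0
ee_pos: [493.4, -218.4, 251.2]
orientation: [2.27, 2.172, -0.0]
ft_force: [1.4, -0.4, -0.3]
width: 11.9
grasp_force: 30.0
t: 6.12
ee_pos: [525.0, 101.1, 209.8]
orientation: [2.267, 2.175, 0.001]
ft_force: [-0.2, -0.8, 0.0]
width: 11.9
grasp_force: 30.0
t 6.125 pos [525.  101.1 209.8] yaw 1.5294 w 11.9 gf 30.0
  shift in present axes [50.8 -2.1  9.8]  in final axes [50.8 -2.1  9.8]  turn [ 0.0005 -0.0001 -0.0006]
[[271.88975782 149.44694296]]
```

View pics/w3b.png

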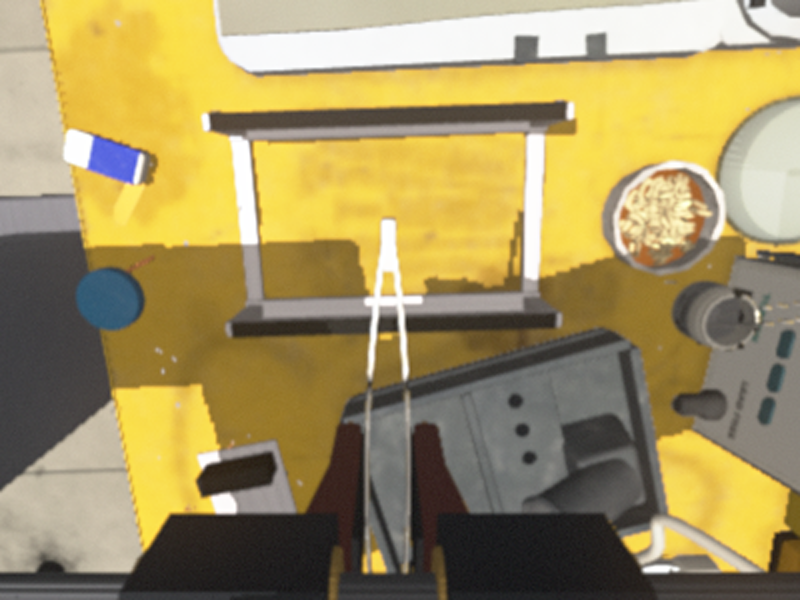

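Run:
```python
from h import *
d=load('w3')
A=px2w(d,np.array([[208,119],[572,107],[230,328],[558,318]])/2+[80,30],60);print(A.round(1),A.mean(0))
for i in(0,2):v=A[i+1]-A[i];print(np.arctan2(v[1],v[0]),np.linalg.norm(v))
yaw=np.mean([np.arctan2(*(A[i+1]-A[i])[1::-1]) for i in (0,2)]);c=A.mean(0)
u=np.array([np.cos(yaw),np.sin(yaw)])
for k in(-60,0,60):print(k,(c[:2]+k*u).round(1))
to(*(c[:2]-60*u),80,yaw+np.pi/2)
```

```text
[[440.9 213.8  60. ]
 [619.8 212.   60. ]
 [439.4 107.7  60. ]
 [617.4 106.   60. ]] [529.39764838 159.88474202  60.        ]
-0.01025530312106136 178.91190670020137
-0.009514691573802353 178.0402440701965
-60 [469.4 160.5]
0 [529.4 159.9]
60 [589.4 159.3]
t 6.175 pos [525.2 100.9 210. ] yaw 1.529 w 11.9 gf 30.0
  shift in present axes [ 57.1 -58.4 130. ]  in final axes [ 59.  -56.4 130. ]  turn [ 0.0012 -0.0002 -0.0319]
```

```bash
python3 -m handwheel '[[0,0,0,0,0,-0.032,1],[30,-28,20,0,0,0,1],[29,-28.5,25,0,0,0,1],[0,0,50,0,0,0,1],[0,0,40,0,0,0,1],[0,0,15,0,0,0,1],[0,0,9,0,0,0,1],[0,0,2,0,0,0,1],[0,0,0,0,0,0,1]]'
python3 -c "
from h import *
to(469.4,160.5,47.5,1.561)"
```

```text
t: 7.3
ee_pos: [469.5, 161.1, 49.1]
orientation: [2.231, 2.211, 0.002]
ft_force: [-0.1, -0.1, -1.2]
width: 11.9
grasp_force: 30.0
t 7.3 pos [469.5 161.1  49.1] yaw 1.5618 w 11.9 gf 30.0
  shift in present axes [-0.6 -0.1  1.6]  in final axes [-0.6 -0.1  1.6]  turn [ 0.0016 -0.0005  0.0008]
```

```bash
python3 -m handwheel '[[0,0,1.5,0,0,0,1],[0,0,0,0,0,0,1],[0,0,0,0,0,0,0.5],[0,0,0,0,0,0,0.5],[0,0,-20,0,0,0,0.5],[0,0,-60,0,0,0,0.5],[0,0,-60,0,0,0,0.5],[0,0,-60,0,0,-0.047,0.5]]'
python3 -m handwheel '[[-55,10,0,0,0,0,0.5],[-55,10,0,0,0,0,0.5],[-55,10,0,0,0,0,0.5],[-55,10,0,0,0,0,0.5],[-55,10,0,0,0,0,0.5],[-55,10,20,0,0,0,0.5],[-55,10,40,0,0,0,0.5],[0,0,40,0,0,0,0.5],[0,0,0,0,0,0,0.5],[0,0,0,0,0,0,0.5]]'
python3 - <<'E'
from h import *
shot('scene','s1')
to(553.35,-221.1,48,1.608)
E
```

```text
t: 8.3
ee_pos: [468.3, 160.8, 248.5]
orientation: [-2.177, -2.264, 0.0]
ft_force: [0.4, 0.2, -0.0]
width: 43.7
grasp_force: 0.0
t: 9.55
ee_pos: [552.8, -215.9, 151.4]
orientation: [2.177, 2.264, 0.001]
ft_force: [0.2, 0.2, -0.2]
width: 44.1
grasp_force: 0.0
t 9.6 pos [ 553.3 -215.9  152. ] yaw 1.6099 w 44.0 gf 0.0
  shift in present axes [ -5.1  -0.3 104. ]  in final axes [-5.20e+00 -1.00e-01  1.04e+02]  turn [0.002  0.0009 0.0019]
```

```bash
python3 -m handwheel '[[-5,0,45,0,0,0,0.5],[0,0,35,0,0,0,0.5],[0,0,16,0,0,0,0.5],[0,0,8,0,0,0,0.5],[0,0,0,0,0,0,0.5],[0,0,0,0,0,0,1],[0,0,0,0,0,0,1],[0,0,0,0,0,0,1],[0,0,0,0,0,0,1]]'
python3 - <<'E'
from h import *
to(529.4,159.9,80,1.561)
d=load('s1');cv2.imwrite('pics/c1.png',cv2.resize(d['frame'][140:310,155:435],None,fx=2.8,fy=2.8,interpolation=cv2.INTER_CUBIC))
E
```

```text
t: 10.72
ee_pos: [552.7, -221.2, 46.6]
orientation: [2.178, 2.263, 0.0]
ft_force: [-0.8, 0.5, 1.4]
width: 9.3
grasp_force: 30.0
t 10.725 pos [ 552.7 -221.2   46.6] yaw 1.6089 w 9.3 gf 30.0
  shift in present axes [381.7  -8.7 -33.5]  in final axes [380.9 -27.  -33.4]  turn [0.0005 0.0002 0.0479]
```

View pics/c1.png

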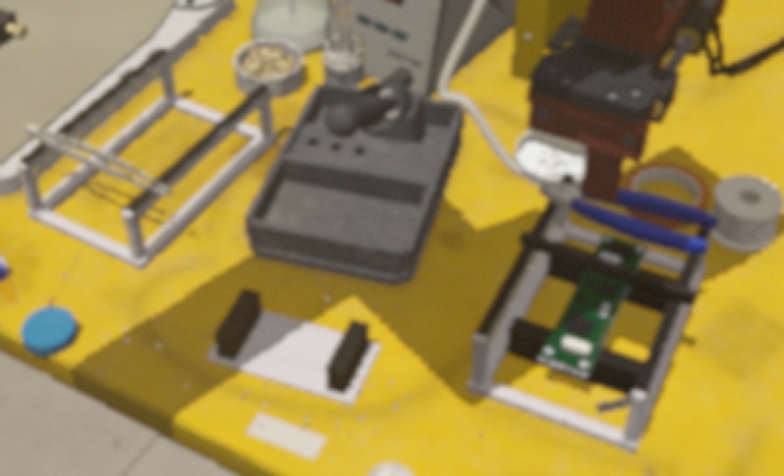

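```bash
python3 -m handwheel '[[0,0,-25,0,0,0,1],[0,0,-55,0,0,0,1],[0,0,-62,0,0,0,1],[0,0,-60,0,0,0.048,1]]'
python3 -m handwheel '[[54.4,-3.8,0,0,0,0,1],[54.4,-3.8,0,0,0,0,1],[54.4,-3.8,0,0,0,0,1],[54.4,-3.8,0,0,0,0,1],[54.4,-3.8,0,0,0,0,1],[54.4,-3.8,30,0,0,0,1],[54.4,-3.8,55,0,0,0,1],[0,0,55,0,0,0,1],[0,0,30,0,0,0,1],[0,0,0,0,0,0,1]]'
python3 -c "
from h import *
to(529.4,159.9,47,1.561)"
```

```text
t: 11.22
ee_pos: [552.2, -221.1, 250.2]
orientation: [-2.233, -2.209, 0.0]
ft_force: [1.2, 0.1, 0.3]
width: 9.3
grasp_force: 30.0
t: 12.48
ee_pos: [528.4, 149.1, 86.9]
orientation: [-2.23, -2.209, 0.007]
ft_force: [0.5, -0.5, 0.6]
width: 9.3
grasp_force: 30.0
t 12.475 pos [528.4 149.1  86.9] yaw 1.5613 w 9.3 gf 30.0
  shift in present axes [10.9  1.1 39.8]  in final axes [10.8  0.9 39.9]  turn [-0.005   0.0013  0.0003]
```

```bash
python3 -m handwheel '[[10.8,1,15,-0.005,0.0013,0,1],[0,0,14,0,0,0,1],[0,0,8,0,0,0,1],[0,0,2.5,0,0,0,1],[0,0,0,0,0,0,1],[0,0,0,0,0,0,0.5],[0,0,0,0,0,0,0.5],[0,0,-20,0,0,0,0.4]]'
python3 -m handwheel '[[0,0,-60,0,0,0,0.25],[0,0,-62,0,0,0,0.25],[0,0,-60,0,0,-0.1,0.25]]'
python3 -c "
from h import *
to(613.4,-210.6,48,1.661)"
```

```text
t: 13.48
ee_pos: [530.5, 159.9, 68.8]
orientation: [2.231, 2.209, 0.004]
ft_force: [-0.2, -0.1, -0.5]
width: 35.5
grasp_force: 0.0
t: 13.85
ee_pos: [530.3, 159.9, 253.7]
orientation: [2.114, 2.319, 0.008]
ft_force: [0.9, 0.3, -0.0]
width: 64.5
grasp_force: 0.0
t 13.85 pos [530.3 159.9 253.7] yaw 1.6631 w 64.5 gf 0.0
  shift in present axes [-376.8   47.4  205.7]  in final axes [-376.5   49.4  205.7]  turn [ 0.0057 -0.0009  0.0021]
```

```bash
python3 -m handwheel '[[-47,6.2,0,0.0057,-0.001,0.002,0.25],[-47,6.2,0,0,0,0,0.25],[-47,6.2,0,0,0,0,0.25],[-47,6.2,0,0,0,0,0.25],[-47,6.2,0,0,0,0,0.25],[-47,6.2,0,0,0,0,0.25],[-47,6.1,30,0,0,0,0.25],[-47,6.1,50,0,0,0,0.25],[0,0,30,0,0,0,0.25],[0,0,0,0,0,0,0.25]]'
python3 -c "
from h import *
to(613.4,-210.6,48,1.661)"
```

```text
t: 15.1
ee_pos: [609.9, -205.8, 143.6]
orientation: [-2.119, -2.312, 0.004]
ft_force: [-0.1, 0.1, 0.1]
width: 65.8
grasp_force: 0.0
t 15.1 pos [ 609.9 -205.8  143.6] yaw 1.6581 w 65.8 gf 0.0
  shift in present axes [-5.3  3.5 95.6]  in final axes [-5.1  3.  95.6]  turn [-0.0054 -0.0021 -0.0029]
```

```bash
python3 -m handwheel '[[-5.2,3,45,-0.0054,-0.002,-0.003,0.25],[0,0,30,0,0,0,0.25],[0,0,14,0,0,0,0.25],[0,0,6,0,0,0,0.25],[0,0,0,0,0,0,0.25],[0,0,0,0,0,0,1],[0,0,0,0,0,0,1],[0,0,0,0,0,0,1],[0,0,0,0,0,0,1]]'
python3 -c "
from h import *
to(589.4,159.3,80,1.561)"
```

```text
t: 16.23
ee_pos: [615.8, -211.1, 51.6]
orientation: [2.114, 2.316, 0.003]
ft_force: [-1.4, -0.1, 3.8]
width: 39.9
grasp_force: 29.6
t 16.225 pos [ 615.8 -211.1   51.6] yaw 1.662 w 39.9 gf 29.6
  shift in present axes [371.2   7.6 -29.3]  in final axes [370.2 -30.  -28.4]  turn [0.0054 0.0023 0.101 ]
```

```bash
python3 -m handwheel '[[0,0,-25,0,0,0,1],[0,0,-55,0,0,0,1],[0,0,-62,0,0,0,1],[0,0,-58,0.005,0.002,0.101,1]]'
python3 -m handwheel '[[46.3,-3.7,0,0,0,0,1],[46.3,-3.7,0,0,0,0,1],[46.3,-3.7,0,0,0,0,1],[46.3,-3.7,0,0,0,0,1],[46.3,-3.7,0,0,0,0,1],[46.3,-3.7,0,0,0,0,1],[46.3,-3.7,30,0,0,0,1],[46.3,-3.7,55,0,0,0,1],[0,0,50,0,0,0,1],[0,0,0,0,0,0,1]]'
python3 -c "
from h import *
to(589.4,159.3,52,1.561)"
```

```text
t: 16.73
ee_pos: [614.3, -210.5, 253.0]
orientation: [-2.235, -2.208, 0.0]
ft_force: [1.7, 0.1, -0.9]
width: 39.4
grasp_force: 29.6
t: 17.98
ee_pos: [585.7, 153.8, 119.7]
orientation: [-2.228, -2.208, 0.011]
ft_force: [-0.4, -0.3, 0.8]
width: 39.6
grasp_force: 29.6
t 17.975 pos [585.7 153.8 119.7] yaw 1.562 w 39.6 gf 29.6
  shift in present axes [ 5.7  4.2 67.7]  in final axes [ 5.6  3.6 67.7]  turn [-0.0083  0.002   0.001 ]
```

```bash
python3 -m handwheel '[[5.6,3.6,30,-0.008,0.002,0.001,1],[0,0,20,0,0,0,1],[0,0,12,0,0,0,1],[0,0,5,0,0,0,1],[0,0,0,0,0,0,1],[0,0,1,0,0,0,1],[0,0,0,0,0,0,1]]'
python3 -c "
from h import *
to(589.4,159.3,51.6,1.561)"
```

```text
t: 18.85
ee_pos: [593.3, 159.7, 55.9]
orientation: [2.23, 2.206, 0.012]
ft_force: [-1.0, -1.0, -0.7]
width: 39.7
grasp_force: 29.6
t 18.85 pos [593.3 159.7  55.9] yaw 1.5599 w 39.7 gf 29.6
  shift in present axes [-0.4 -3.9  4.2]  in final axes [-0.4 -3.9  4.3]  turn [ 0.0086 -0.0022 -0.0011]
```

```bash
python3 -m handwheel '[[-0.4,-3.9,0,0.0086,-0.002,-0.001,1],[0,0,2,0,0,0,1],[0,0,1.7,0,0,0,1],[0,0,0,0,0,0,1],[0,0,0,0,0,0,1]]'
python3 -c "
from h import *
to(589.4,159.3,51.6,1.561)"
```

```text
t: 19.48
ee_pos: [589.0, 159.3, 51.7]
orientation: [-2.232, -2.21, 0.001]
ft_force: [0.0, 0.7, 3.0]
width: 39.8
grasp_force: 29.6
t 19.475 pos [589.  159.3  51.7] yaw 1.561 w 39.8 gf 29.6
  shift in present axes [0.  0.4 0.1]  in final axes [0.  0.4 0.1]  turn [-0.0008 -0.0001 -0.    ]
```

```bash
python3 -m handwheel '[[0,0,0,0,0,0,0.25],[0,0,0,0,0,0,0.25],[0,0,0,0,0,0,0.25],[0,0,-20,0,0,0,0.25],[0,0,-60,0,0,0,0.25],[0,0,-60,0,0,0,0.25],[0,0,-60,0,0,0,0.25]]'
python3 -m handwheel '[[-43.5,-24.4,0,0,0,0,0.25],[-43.5,-24.4,0,0,0,0,0.25],[-43.5,-24.4,0,0,0,0,0.25],[-43.5,-24.4,0,0,0,0,0.25],[-43.5,-24.4,0,0,0,0,0.25],[-43.5,-24.4,30,0,0,0,0.25],[0,0,30,0,0,0,0.25],[0,0,0,0,0,0,0.25],[0,0,0,0,0,0,0.25]]'
python3 - <<'E'
from h import *
d=shot('wrist','w4');shot('scene','s2');s=load('s2')
to(552.5,-218.5,200,.078)
a=cv2.resize(d['frame'][60:360,60:460],(800,600),interpolation=cv2.INTER_CUBIC)
cv2.imwrite('pics/w4b.png',a)
E
```

```text
t: 20.35
ee_pos: [589.1, 159.2, 255.1]
orientation: [2.232, 2.21, 0.001]
ft_force: [0.3, 0.4, 0.0]
width: 65.8
grasp_force: 0.0
t: 21.48
ee_pos: [441.2, -100.2, 193.2]
orientation: [2.231, 2.21, 0.001]
ft_force: [0.3, -1.1, 0.9]
width: 65.7
grasp_force: 0.0
t 21.575 pos [ 441.4 -100.   193.2] yaw 1.5621 w 65.6 gf 0.0
  shift in present axes [-117.5  112.1   -6.6]  in final axes [101.5 126.7  -6.8]  turn [ 1.8000e-03 -9.0000e-04  1.4841e+00]
```

View pics/w4b.png

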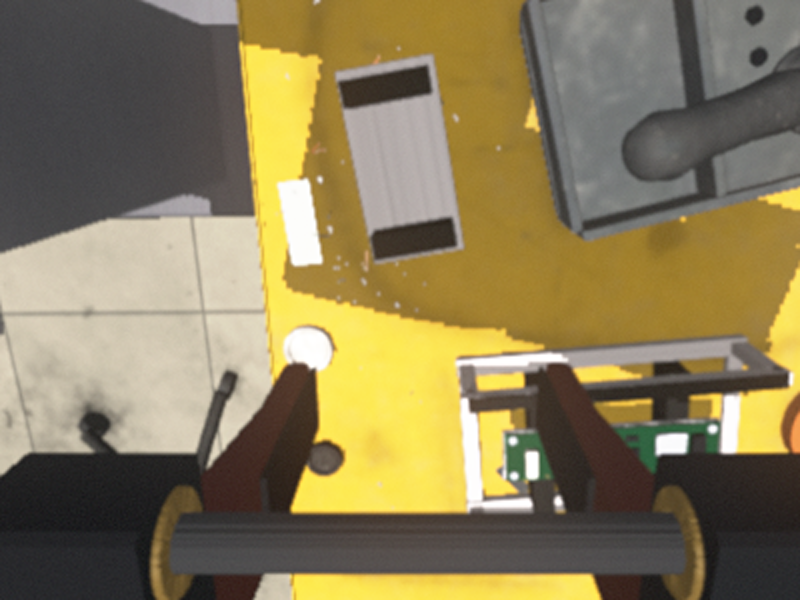

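Run:
```python
from h import *
d=load('w4')
f=lambda P:px2w(d,np.array(P)/2+[60,60],0)
def q(P,z):
    return px2w(d,np.array(P,float)/2+[60,60],z)
A=q([[338,80],[429,66],[432,95],[345,108]],26);B=q([[372,235],[453,218],[457,245],[376,260]],26)
P=q([[336,72],[432,55],[462,247],[376,263]],3)
print(A.round(1).tolist(),B.round(1).tolist());a=A.mean(0);b=B.mean(0);v=a-b
print('ledges',(a+b)/2,np.arctan2(v[1],v[0]),np.linalg.norm(v))
v=(P[0]+P[1]-P[2]-P[3])/2;print('plate',P.mean(0),np.arctan2(v[1],v[0]),np.linalg.norm(v),P.round(1).tolist())
# re-check from w1 with plate corners (w1b scale .7)
E=load('w1');C=px2w(E,np.array([[103,228],[240,210],[250,272],[115,285]])*.7,3);print('w1',C.mean(0))
# board
bd=q([[505,432],[718,421],[720,452]],32);print('board',bd.round(1).tolist())
```

```text
[[395.1, 0.5, 26.0], [442.9, 6.9, 26.0], [444.4, -7.4, 26.0], [398.1, -13.5, 26.0]] [[410.1, -82.0, 26.0], [455.7, -72.8, 26.0], [458.1, -88.2, 26.0], [411.8, -96.5, 26.0]]
ledges [427.02323873 -44.12369695  26.        ] 1.738420114325337 82.65422909535185
plate [426.92095904 -44.41560248   3.        ] 1.7352053683624042 110.78429341253482 [[391.0, 6.0, 3.0], [444.7, 14.4, 3.0], [462.3, -94.3, 3.0], [409.7, -103.8, 3.0]]
w1 [423.50399673 -40.27482231   3.        ]
board [[488.0, -204.2, 32.0], [618.4, -198.0, 32.0], [622.6, -219.6, 32.0]]
```

```bash
python3 -m handwheel '[[0,0,0,0,0,0.167,0.32],[0,0,0,0,0,0.167,0.32],[0,0,0,0,0,0.167,0.32],[0,0,0,0,0,0.167,0.32],[0,0,0,0,0,0.167,0.32],[0,0,0,0,0,0.167,0.32],[0,0,0,0,0,0.167,0.32],[0,0,0,0,0,0.167,0.32],[0,0,0,0,0,0.166,0.32]]'
python3 -m handwheel '[[35,41,0,0,0,0,0.32],[35,41,0,0,0,0,0.32],[35,41,0,0,0,0,0.32],[0,0,40,0,0,0,0.32],[0,0,40,0,0,0,0.32],[0,0,0,0,0,0,0.32],[0,0,0,0,0,0,0.32],[0,0,0,0,0,0,0.32]]'
python3 -c "
from h import *
to(554,-218.5,10.5,.06)"
```

```text
t: 22.7
ee_pos: [441.1, -99.9, 192.8]
orientation: [3.14, 0.086, 0.002]
ft_force: [0.4, -0.1, -1.0]
width: 59.8
grasp_force: 0.0
t: 23.7
ee_pos: [553.7, -217.1, 113.8]
orientation: [3.139, 0.093, 0.004]
ft_force: [0.3, 0.0, -0.2]
width: 59.9
grasp_force: 0.0
t 23.7 pos [ 553.7 -217.1  113.8] yaw 0.0595 w 59.9 gf 0.0
  shift in present axes [  0.    1.2 103.3]  in final axes [  0.3   1.4 103.3]  turn [ 0.0014 -0.0025 -0.0005]
```

```bash
python3 -m handwheel '[[0,1.3,35,0.001,-0.002,0,0.32],[0,0,35,0,0,0,0.32],[0,0,20,0,0,0,0.32],[0,0,10,0,0,0,0.32],[0,0,3.3,0,0,0,0.32],[0,0,0,0,0,0,0.32],[0,0,0,0,0,0,0.32],[0,0,0,0,0,0,1],[0,0,0,0,0,0,1],[0,0,0,0,0,0,1]]'
python3 -c "
from h import *
to(427,-44.2,200,1.738)"
```

```text
t: 24.95
ee_pos: [552.2, -218.2, 8.5]
orientation: [-3.139, -0.093, 0.004]
ft_force: [-0.7, -0.7, 1.4]
width: 33.9
grasp_force: 30.1
t 24.95 pos [ 552.2 -218.2    8.5] yaw 0.059 w 33.9 gf 30.1
  shift in present axes [-115.2 -181.2 -191.1]  in final axes [ 192.4  -94.5 -191.5]  turn [-2.800e-03  1.100e-03 -1.679e+00]
```

```bash
python3 -m handwheel '[[0,0,-20,0,0,0,1],[0,0,-50,0,0,0,1],[0,0,-60,0,0,0,1],[0,0,-60,0,0,0,1],[0,0,0,0,0,0,1]]'
python3 - <<'E'
from h import *
d=load('w4');e=load('w1')
for z in(60,100,130,160,200):print(z,px2w(d,[[60+650/2,60+180/2],[60+622/2,60+150/2]],z)[:,:2].round().tolist(),px2w(e,[[20*.7,125*.7]],z)[:,:2].round().tolist())
to(427,-44.2,200,1.738)
E
```

```text
t: 25.58
ee_pos: [555.7, -219.5, 205.0]
orientation: [3.137, 0.093, 0.012]
ft_force: [-0.3, 0.6, -1.1]
width: 33.4
grasp_force: 30.0
60 [[551.0, -49.0], [536.0, -35.0]] [[514.0, 34.0]]
100 [[537.0, -45.0], [524.0, -32.0]] [[513.0, 1.0]]
130 [[525.0, -42.0], [514.0, -31.0]] [[513.0, -23.0]]
160 [[514.0, -39.0], [504.0, -29.0]] [[512.0, -48.0]]
200 [[499.0, -35.0], [492.0, -27.0]] [[511.0, -81.0]]
t 25.575 pos [ 555.7 -219.5  205. ] yaw 0.0591 w 33.4 gf 30.0
  shift in present axes [-118.2 -182.6    3.5]  in final axes [194.3 -97.7   5. ]  turn [ 0.009  -0.0024 -1.6789]
```

Run:
```python
from h import *
from scipy.optimize import least_squares
V=[('w4',(60+648/2,60+152/2)),('s1',(155+342/2.8,140+118/2.8)),('w3',(80+540/2,30+495/2))]
F=lambda X:np.concatenate([w2px(load(n),X)[0]-np.array(p) for n,p in V])
for sub in(V,V[:2],):
    V=sub;r=least_squares(F,[515,-30,130]);print(r.x.round(1),r.fun.round(1))
V=[('w4',(60+648/2,60+152/2)),('w1',(14,80))];r=least_squares(F,[515,-30,130]);print(r.x.round(1),r.fun.round(1))
a=load('w3')['frame'][200:330,280:480];b=load('w4')['frame'][60:260,300:500];c=load('s1')['frame'][150:250,230:330]
o=np.hstack([cv2.resize(b,(400,400)),cv2.resize(c,(400,400))]);cv2.imwrite('pics/iron.png',np.vstack([o,np.pad(cv2.resize(a,(300,195)),((0,0),(0,500),(0,0)))]))
```

```text
[586.7 -27.   26.1] [ 24.4 -10.3  14.7  24.8 -25.7   4.6]
[519.  -31.  143.6] [ 0.3  0.3 -1.   0.4]
[518.9 -31.4 138.9] [-2.2  0.5 -0.6 -2. ]
```

View pics/iron.png

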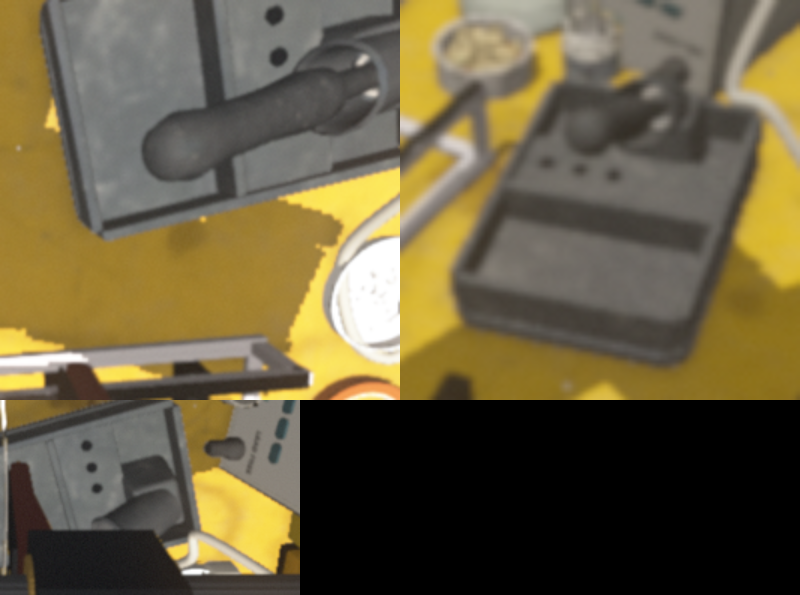

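```bash
python3 -m handwheel '[[0,0,0,0,0,-0.168,1],[0,0,0,0,0,-0.168,1],[0,0,0,0,0,-0.168,1],[0,0,0,0,0,-0.168,1],[0,0,0,0,0,-0.168,1],[0,0,0,0,0,-0.168,1],[0,0,0,0,0,-0.168,1],[0,0,0,0,0,-0.168,1],[0,0,0,0,0,-0.168,1],[0,0,0,0,0,-0.167,1]]'
python3 -m handwheel '[[48,-24,0,0,0,0,1],[48,-24,0,0,0,0,1],[48,-24,0,0,0,0,1],[48,-24,0,0,0,0,1],[0,0,0,0,0,0,1],[0,0,0,0,0,0,1]]'
python3 -c "
from h import *
to(427,-44.2,90,1.738)"
```

```text
t: 26.82
ee_pos: [551.7, -217.9, 197.6]
orientation: [-2.019, -2.401, 0.003]
ft_force: [-0.8, -0.6, -0.5]
width: 33.2
grasp_force: 30.0
t: 27.58
ee_pos: [426.3, -45.0, 199.0]
orientation: [-2.026, -2.398, 0.001]
ft_force: [0.6, -0.2, 0.1]
width: 33.4
grasp_force: 30.0
t 27.575 pos [426.3 -45.  199. ] yaw 1.7387 w 33.4 gf 30.0
  shift in present axes [  0.6   1.  109. ]  in final axes [  0.7   0.8 109. ]  turn [-0.0021 -0.001   0.0007]
```

```bash
python3 -m handwheel '[[0.6,0.9,40,-0.002,-0.001,0,1],[0,0,40,0,0,0,1],[0,0,25,0,0,0,1],[0,0,0,0,0,0,1],[0,0,0,0,0,0,1]]'
python3 - <<'E'
from h import *
d=shot('side','d1');w=shot('wrist','w5');s=shot('scene','s3')
to(427,-44.2,29,1.738)
o=np.zeros((600,800,3),np.uint8)
o[:400,:400]=cv2.resize(d['frame'][120:280,200:360],(400,400),interpolation=cv2.INTER_CUBIC)
o[:400,400:]=cv2.resize(s['frame'][130:290,190:350],(400,400),interpolation=cv2.INTER_CUBIC)
o[400:,:373]=cv2.resize(w['frame'][120:345],(373,150)) if 0 else cv2.resize(w['frame'][120:420],(373,200))
cv2.imwrite('pics/m1.png',o)
print(w2px(d,[[519,-31,142],[515,-29,170],[427,-44,26]]))
E
```

```text
t: 28.2
ee_pos: [427.6, -44.8, 94.4]
orientation: [2.029, 2.398, 0.0]
ft_force: [-0.2, -0.9, -1.1]
width: 33.5
grasp_force: 30.0
t 28.35 pos [427.6 -44.5  94.9] yaw 1.7377 w 33.1 gf 30.0
  shift in present axes [ 0.4 -0.7 65.9]  in final axes [ 0.4 -0.6 65.9]  turn [ 0.0016  0.0003 -0.0003]
[[278.0929193  183.28069727]
 [280.15268897 169.52271916]
 [326.76830539 233.29668307]]
```

View pics/m1.png

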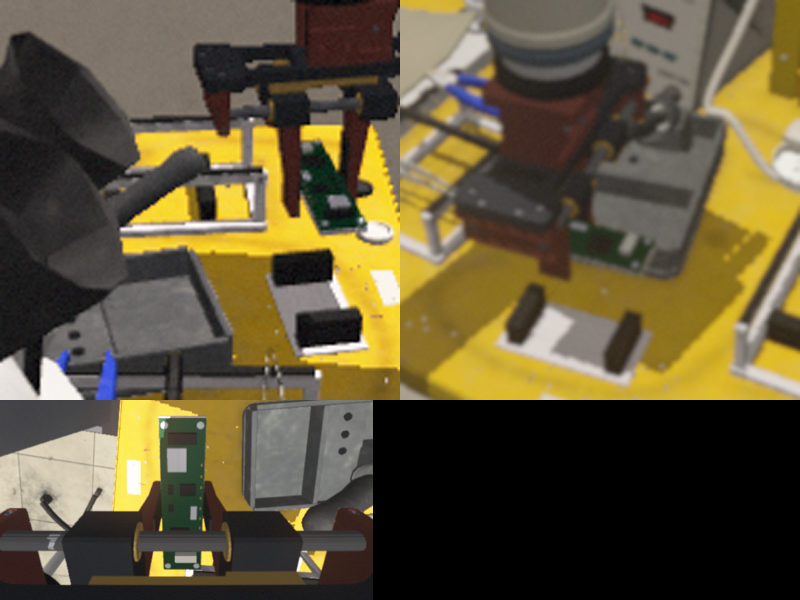

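Run:
```python
from h import *
d=load('w5')
P=np.array([[160,417],[207,419],[203.5,569],[164.5,569]],float);P=P/(373/560,2/3)-np.array([0,600]) if 0 else np.c_[P[:,0]*560/373,120+(P[:,1]-400)*1.5]
A=px2w(d,P,118);print(P.round(),A.round(1).tolist(),A.mean(0))
v=(A[0]+A[1]-A[2]-A[3])/2;print(np.arctan2(v[1],v[0]),np.linalg.norm(v))
o=sensors.get_obs();M=Rot.from_rotvec(o['orientation']).as_matrix();print('in tool',(M.T@(A.mean(0)-o['ee_pos'])).round(1))
cv2.imwrite('pics/bd.png',cv2.resize(d['frame'][130:400,180:380],(600,810)))
f=d['frame']
```

```text
[[240. 146.]
 [311. 148.]
 [306. 374.]
 [247. 374.]] [[400.8, 21.6, 118.0], [433.3, 25.7, 118.0], [457.1, -104.3, 118.0], [422.6, -110.1, 118.0]] [428.45240719 -41.77708096 118.        ]
1.7432110529816034 132.73616149085387
in tool [  2.5   1.3 -23.1]
```

```bash
cat >> h.py <<'E'
def tot(x,y,z,yaw,rx):
    o=sensors.get_obs();M=Rot.from_rotvec(o['orientation']).as_matrix()
    T=np.c_[[np.cos(yaw),np.sin(yaw),0],[np.sin(yaw),-np.cos(yaw),0],[0,0,-1]]@Rot.from_rotvec([rx,0,0]).as_matrix()
    d=np.array([x,y,z])-o['ee_pos']
    print('t',o['t'],'pos',o['ee_pos'].round(1),'w',round(o['width'],1),'ft',o['ft_force'].round(1))
    print('  shift in final axes',(T.T@d).round(1),' turn',Rot.from_matrix(M.T@T).as_rotvec().round(4))
E
python3 -m handwheel '[[0,0,0,-0.09,0,0,1],[0,0,0,-0.09,0,0,1],[0,0,0,0,0,0,1],[0,0,0,0,0,0,1]]'
python3 -c "
from h import *
tot(430.2,-45.7,50,1.738,-.18)
tot(430.2,-45.7,15,1.738,-.18)"
```

```text
t: 28.85
ee_pos: [427.7, -44.4, 94.6]
orientation: [1.949, 2.305, 0.208]
ft_force: [-0.3, 0.2, 0.2]
width: 33.7
grasp_force: 30.0
t 28.85 pos [427.7 -44.4  94.6] w 33.7 ft [-0.3  0.2  0.2]
  shift in final axes [-1.7 -5.8 44.3]  turn [-0.0001  0.0002 -0.0001]
t 28.85 pos [427.7 -44.4  94.6] w 33.7 ft [-0.3  0.2  0.2]
  shift in final axes [ -1.7 -12.1  78.7]  turn [-0.0001  0.0002 -0.0001]
```

```bash
python3 -m handwheel '[[-1.7,-1.5,20,0,0,0,1],[0,-4.3,24.3,0,0,0,1],[0,0,0,0,0,0,1],[0,0,0,0,0,0,1]]'
python3 - <<'E'
from h import *
tot(430.2,-45.7,15,1.738,-.18)
d=shot('side','d2')
cv2.imwrite('pics/d2b.png',cv2.resize(d['frame'][120:270,200:360],(640,600),interpolation=cv2.INTER_CUBIC))
E
```

```text
t: 29.35
ee_pos: [429.8, -45.4, 49.7]
orientation: [1.949, 2.306, 0.208]
ft_force: [0.5, -0.2, -0.1]
width: 33.5
grasp_force: 30.0
t 29.35 pos [429.8 -45.4  49.7] w 33.5 ft [ 0.5 -0.2 -0.1]
  shift in final axes [-0.3 -5.9 34.2]  turn [-0.0004 -0.0004  0.0002]
```

View pics/d2b.png

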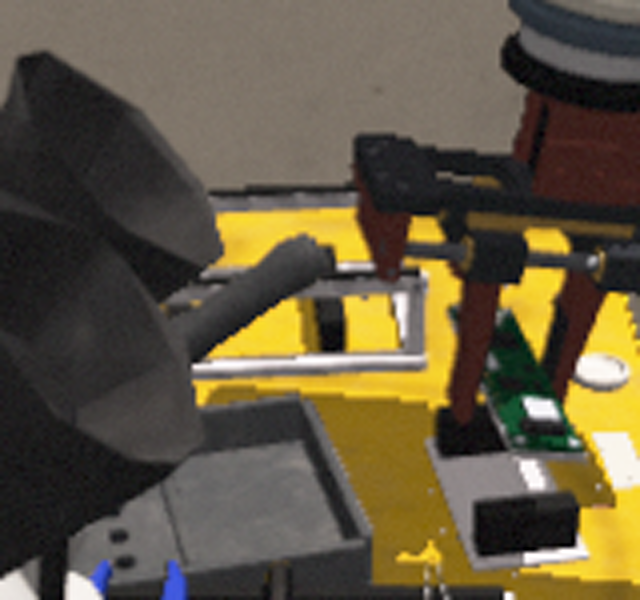

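```bash
python3 -m handwheel '[[-0.3,-2.5,15,0,0,0,1],[0,-2.4,13.2,0,0,0,1],[0,-1,6,0,0,0,1],[0,-0.3,1.5,0,0,0,1],[0,0,0,0,0,0,1],[0,0,0,0,0,0,1]]'
python3 -c "
from h import *
tot(430.2,-45.7,12,1.738,-.18)"
```

```text
t: 30.15
ee_pos: [429.7, -45.7, 13.4]
orientation: [1.949, 2.305, 0.208]
ft_force: [0.6, -0.9, -0.6]
width: 33.3
grasp_force: 30.0
t 30.15 pos [429.7 -45.7  13.4] w 33.3 ft [ 0.6 -0.9 -0.6]
  shift in final axes [-0.1  0.2  1.5]  turn [ 0.0002 -0.0002 -0.0001]
```

```bash
python3 -m handwheel '[[0,0.2,1.5,0,0,0,1],[0,0,0,0,0,0,1],[0,0,0,0,0,0,1]]'
python3 -c "
from h import *
tot(430.2,-45.7,11.5,1.738,-.18)"
```

```text
t: 30.52
ee_pos: [430.1, -45.7, 11.7]
orientation: [1.949, 2.305, 0.208]
ft_force: [0.7, 0.4, 1.1]
width: 33.7
grasp_force: 30.0
t 30.525 pos [430.1 -45.7  11.7] w 33.7 ft [0.7 0.4 1.1]
  shift in final axes [-0.1  0.1  0.2]  turn [-0.0001 -0.0002 -0.    ]
```

```bash
python3 -m handwheel '[[0,0,0,0,0,0,0.4],[0,0,0,0,0,0,0.4],[0,0,0,0,0,0,0.4],[0,1.8,-10,0,0,0,0.4],[0,5.4,-30,0,0,0,0.4],[0,9,-50,0,0,0,0.4],[0,9,-50,0,0,0,0.4],[0,0,-30,0.18,0,0,0.4],[0,0,0,0,0,0,0.4]]'
python3 -m handwheel '[[-28,5,0,0,0,0,0.4],[-28,5,0,0,0,0,0.4],[0,0,0,0,0,0,0.4],[0,0,0,0,0,0,0.4]]'
python3 - <<'E'
from h import *
d=shot('wrist','w6')
to(427,-44.2,100,1.738)
cv2.imwrite('pics/w6b.png',cv2.resize(d['frame'][60:260,130:400],(800,592),interpolation=cv2.INTER_CUBIC))
E
```

```text
t: 31.65
ee_pos: [428.1, -46.5, 184.8]
orientation: [2.021, 2.395, 0.013]
ft_force: [-0.3, -1.1, -0.0]
width: 53.0
grasp_force: 0.0
t: 32.15
ee_pos: [442.6, -99.2, 180.9]
orientation: [2.028, 2.399, 0.008]
ft_force: [0.2, 0.0, -0.1]
width: 52.7
grasp_force: 0.0
t 32.2 pos [442.7 -99.1 181.2] yaw 1.7386 w 52.4 gf 0.0
  shift in present axes [56.6 -6.7 81.3]  in final axes [56.8 -6.4 81.2]  turn [ 0.0044 -0.0023  0.0006]
```

View pics/w6b.png

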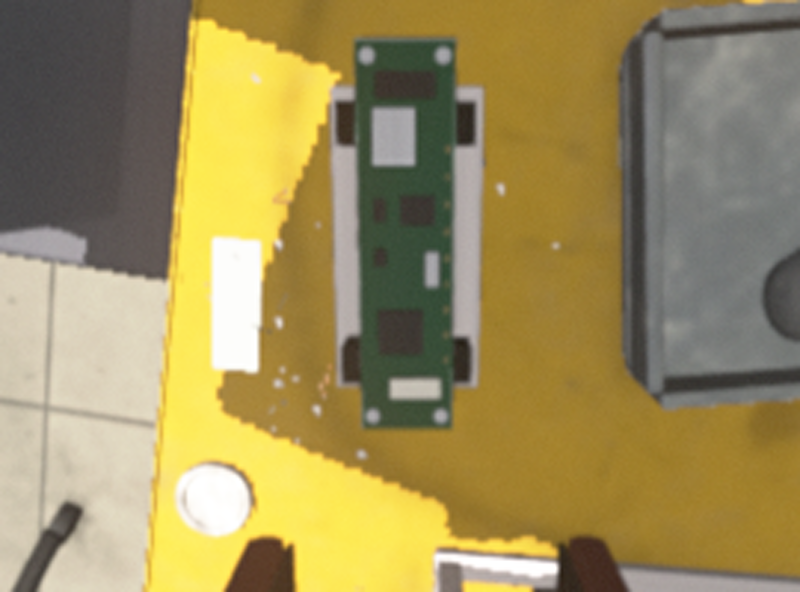

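Run:
```python
from h import *
d=load('w6')
q=lambda P,z:px2w(d,np.array(P,float)/2.963+[130,60],z)
B=q([[355,38],[457,39],[451,428],[363,428]],32);L=q([[335,102],[476,102],[476,146],[336,146]],26);N=q([[342,337],[471,337],[473,382],[342,382]],26);P=q([[332,88],[483,88],[478,386],[338,386]],3)
def r(n,a,b,c):
    v=a-b;print(n,c.round(1),np.arctan2(v[1],v[0]).round(4),np.linalg.norm(v).round(1))
r('board',(B[0]+B[1])/2,(B[2]+B[3])/2,B.mean(0));r('ledges',L.mean(0),N.mean(0),(L.mean(0)+N.mean(0))/2);r('plate',(P[0]+P[1])/2,(P[2]+P[3])/2,P.mean(0))
to(589,159.3,200,1.561)
```

```text
board [426.9 -42.8  32. ] 1.7352 132.4
ledges [426.9 -43.7  26. ] 1.738 81.8
plate [427.1 -44.5   3. ] 1.7347 110.8
t 32.2 pos [442.7 -99.1 181.2] yaw 1.7386 w 52.4 gf 0.0
  shift in present axes [230.4 187.4 -17.4]  in final axes [259.8 143.7 -18.8]  turn [ 0.0042 -0.0027  0.1776]
```

```bash
python3 -m handwheel '[[0,0,-35,0.004,-0.002,0.1776,0.25],[0,0,-35,0,0,0,0.25],[43.3,24,0,0,0,0,0.25],[43.3,24,0,0,0,0,0.25],[43.3,24,0,0,0,0,0.25],[43.3,24,0,0,0,0,0.25],[43.3,24,0,0,0,0,0.25],[43.3,24,0,0,0,0,0.25],[0,0,30,0,0,0,0.25],[0,0,30,0,0,0,0.25]]'
python3 -m handwheel '[[0,0,30,0,0,0,0.25],[0,0,0,0,0,0,0.25],[0,0,0,0,0,0,0.25],[0,0,0,0,0,0,0.25]]'
python3 -c "
from h import *
to(589,159.3,51.7,1.561)"
```

```text
t: 33.45
ee_pos: [589.6, 160.1, 191.1]
orientation: [2.229, 2.213, 0.002]
ft_force: [0.2, -0.4, 0.0]
width: 66.0
grasp_force: 0.0
t: 33.95
ee_pos: [591.1, 158.8, 163.8]
orientation: [2.231, 2.209, 0.005]
ft_force: [0.5, 0.6, -0.1]
width: 66.0
grasp_force: 0.0
t 33.95 pos [591.1 158.8 163.8] yaw 1.5611 w 66.0 gf 0.0
  shift in present axes [  0.4  -2.5 112.1]  in final axes [  0.5  -2.1 112.1]  turn [ 0.0038 -0.0006  0.0001]
```

```bash
python3 -m handwheel '[[0.5,-2.1,30,0.004,0,0,0.25],[0,0,35,0,0,0,0.25],[0,0,25,0,0,0,0.25],[0,0,15,0,0,0,0.25],[0,0,7,0,0,0,0.25],[0,0,0,0,0,0,0.25],[0,0,0,0,0,0,0.25]]'
python3 -c "
from h import *
to(589,159.3,51.7,1.561)"
```

```text
t: 34.83
ee_pos: [588.7, 159.1, 51.2]
orientation: [-2.232, -2.21, 0.001]
ft_force: [-0.2, 0.1, 0.8]
width: 65.8
grasp_force: 0.0
t 34.825 pos [588.7 159.1  51.2] yaw 1.5609 w 65.8 gf 0.0
  shift in present axes [ 0.2  0.3 -0.5]  in final axes [ 0.2  0.3 -0.5]  turn [-0.0011 -0.0003 -0.0001]
```

```bash
python3 -m handwheel '[[0,0,0,0,0,0,1],[0,0,0,0,0,0,1],[0,0,0,0,0,0,1],[0,0,0,0,0,0,1],[0,0,-25,0,0,0,1],[0,0,-55,0,0,0,1],[0,0,-60,0,0,0,1],[0,0,-60,0,0,-0.1,1]]'
python3 -m handwheel '[[-46.3,-1.1,0,0,0,0,1],[-46.3,-1.1,0,0,0,0,1],[-46.3,-1.1,0,0,0,0,1],[-46.3,-1.1,0,0,0,0,1],[-46.3,-1.1,0,0,0,0,1],[-46.3,-1.1,0,0,0,0,1],[-46.3,-1.1,0,0,0,0,1],[-46.3,-1.1,40,0,0,0,1],[0,0,45,0,0,0,1],[0,0,20,0,0,0,1]]'
python3 -m handwheel '[[0,0,0,0,0,0,1],[0,0,0,0,0,0,1]]'
python3 -c "
from h import *
to(613.6,-211,52.5,1.661)"
```

```text
t: 35.83
ee_pos: [588.1, 158.8, 251.9]
orientation: [-2.115, -2.32, 0.004]
ft_force: [1.2, -0.2, -0.4]
width: 39.7
grasp_force: 29.6
t: 37.08
ee_pos: [611.0, -210.7, 142.3]
orientation: [-2.116, -2.314, 0.005]
ft_force: [0.7, 0.8, -0.8]
width: 39.9
grasp_force: 29.6
t: 37.33
ee_pos: [614.0, -210.5, 146.9]
orientation: [2.118, 2.32, -0.001]
ft_force: [0.9, -0.8, -1.0]
width: 39.9
grasp_force: 29.6
t 37.325 pos [ 614.  -210.5  146.9] yaw 1.6618 w 39.9 gf 29.6
  shift in present axes [-0.4 -0.4 94.4]  in final axes [-0.5 -0.5 94.4]  turn [-0.0005  0.0008  0.0008]
```

```bash
python3 -m handwheel '[[-0.5,-0.5,25,0,0,0,1],[0,0,30,0,0,0,1],[0,0,22,0,0,0,1],[0,0,12,0,0,0,1],[0,0,4.4,0,0,0,1],[0,0,0,0,0,0,1],[0,0,0,0,0,0,1],[0,0,0,0,0,0,1]]'
python3 -c "
from h import *
to(613.6,-211,51.6,1.661)"
```

```text
t: 38.33
ee_pos: [612.5, -211.5, 52.5]
orientation: [-2.119, -2.318, 0.002]
ft_force: [-0.4, -0.6, -1.1]
width: 39.7
grasp_force: 29.6
t 38.325 pos [ 612.5 -211.5   52.5] yaw 1.6609 w 39.7 gf 29.6
  shift in present axes [0.4 1.1 0.9]  in final axes [0.4 1.1 0.9]  turn [-0.0017  0.0003 -0.0001]
```

```bash
python3 -m handwheel '[[0.4,1.1,0.9,-0.001,0,0,1],[0,0,0.3,0,0,0,1],[0,0,0,0,0,0,1],[0,0,0,0,0,0,0.25],[0,0,0,0,0,0,0.25],[0,0,0,0,0,0,0.25],[0,0,-20,0,0,0,0.25],[0,0,-60,0,0,0,0.25],[0,0,-60,0,0,0,0.5],[0,0,-60,0,0,0.1,0.5]]'
python3 -m handwheel '[[46.3,-10.9,0,0,0,0,0.5],[46.3,-10.9,0,0,0,0,0.5],[46.3,-10.9,0,0,0,0,0.5],[46.3,-10.9,0,0,0,0,0.5],[46.3,-10.9,0,0,0,0,0.5],[46.3,-10.9,0,0,0,0,0.5],[46.3,-10.9,0,0,0,0,0.5],[46.3,-10.9,40,0,0,0,0.5],[0,0,45,0,0,0,0.5],[0,0,20,0,0,0,0.5]]'
python3 -m handwheel '[[0,0,0,0,0,0,0.5],[0,0,0,0,0,0,0.5]]'
python3 -c "
from h import *
to(530,160,47,1.561)"
```

```text
t: 39.58
ee_pos: [613.5, -210.8, 254.2]
orientation: [2.235, 2.208, -0.001]
ft_force: [0.8, 0.4, 0.1]
width: 49.6
grasp_force: 0.0
t: 40.83
ee_pos: [528.7, 161.0, 145.0]
orientation: [-2.229, -2.211, 0.004]
ft_force: [-0.1, 0.0, -0.0]
width: 44.0
grasp_force: 0.0
t: 41.08
ee_pos: [530.8, 160.6, 147.4]
orientation: [-2.233, -2.21, -0.001]
ft_force: [-0.4, -0.3, 0.1]
width: 43.8
grasp_force: 0.0
t 41.075 pos [530.8 160.6 147.4] yaw 1.5606 w 43.8 gf 0.0
  shift in present axes [ -0.6  -0.8 100.4]  in final axes [ -0.6  -0.8 100.4]  turn [ 0.0005 -0.0007 -0.0004]
```

```bash
python3 -m handwheel '[[-0.6,-0.8,30,0,0,0,0.5],[0,0,35,0,0,0,0.5],[0,0,20,0,0,0,0.5],[0,0,11,0,0,0,0.5],[0,0,4.4,0,0,0,0.5],[0,0,0,0,0,0,0.5],[0,0,0,0,0,0,0.5],[0,0,0,0,0,0,1],[0,0,0,0,0,0,1],[0,0,0,0,0,0,1]]'
python3 -c "
from h import *
to(553.3,-221.3,100,1.608)"
```

```text
t: 42.32
ee_pos: [528.9, 159.9, 45.5]
orientation: [-2.232, -2.21, 0.002]
ft_force: [0.3, 0.2, 0.5]
width: 17.1
grasp_force: 0.0
t 42.325 pos [528.9 159.9  45.5] yaw 1.5609 w 17.1 gf 0.0
  shift in present axes [-380.9   28.1  -54.6]  in final axes [-381.8   10.2  -54.5]  turn [-0.0016 -0.0001 -0.0471]
```

```bash
python3 -m handwheel '[[0,0,0,0,0,0,1],[0,0,0,0,0,0,1],[0,0,0,0,0,0,1],[0,0,-25,0,0,0,1],[0,0,-60,0,0,0,1],[0,0,-60,0,0,0,1],[0,0,-60,-0.001,0,-0.047,1]]'
python3 -m handwheel '[[-47.7,1.3,0,0,0,0,1],[-47.7,1.3,0,0,0,0,1],[-47.7,1.3,0,0,0,0,1],[-47.7,1.3,0,0,0,0,1],[-47.7,1.3,0,0,0,0,1],[-47.7,1.3,0,0,0,0,1],[-47.7,1.3,0,0,0,0,1],[-47.7,1.3,40,0,0,0,1],[0,0,45,0,0,0,1],[0,0,20,0,0,0,1]]'
python3 -m handwheel '[[0,0,0,0,0,0,1],[0,0,0,0,0,0,1]]'
python3 -c "
from h import *
to(553.3,-221.3,46.5,1.608)"
```

```text
t: 43.2
ee_pos: [528.8, 159.7, 252.2]
orientation: [-2.178, -2.263, 0.001]
ft_force: [2.1, 0.3, 0.2]
width: 9.2
grasp_force: 30.0
t: 44.45
ee_pos: [551.8, -221.3, 142.4]
orientation: [-2.178, -2.257, 0.003]
ft_force: [-0.4, 0.3, 0.1]
width: 8.9
grasp_force: 30.0
t: 44.7
ee_pos: [554.3, -221.2, 146.2]
orientation: [2.179, 2.262, -0.0]
ft_force: [0.9, -0.0, 0.1]
width: 9.1
grasp_force: 30.0
t 44.7 pos [ 554.3 -221.2  146.2] yaw 1.6081 w 9.1 gf 30.0
  shift in present axes [-0.  -1.  99.7]  in final axes [-0.  -1.  99.7]  turn [0.0004 0.0004 0.0001]
```

```bash
python3 -m handwheel '[[0,-1,30,0,0,0,1],[0,0,35,0,0,0,1],[0,0,20,0,0,0,1],[0,0,11,0,0,0,1],[0,0,2.7,0,0,0,1],[0,0,0,0,0,0,1],[0,0,0,0,0,0,1],[0,0,0,0,0,0,1]]'
python3 -c "
from h import *
to(553.3,-221.3,45.7,1.608)"
```

```text
t: 45.7
ee_pos: [553.0, -221.3, 47.3]
orientation: [2.18, 2.262, -0.0]
ft_force: [0.9, 0.6, 0.2]
width: 9.4
grasp_force: 30.0
t 45.7 pos [ 553.  -221.3   47.3] yaw 1.6079 w 9.4 gf 30.0
  shift in present axes [0.  0.3 1.6]  in final axes [0.  0.3 1.6]  turn [ 0.0003  0.0004 -0.0001]
```

```bash
python3 -m handwheel '[[0,0.3,1.6,0,0,0,1],[0,0,0,0,0,0,1],[0,0,0,0,0,0,0.5],[0,0,0,0,0,0,0.5],[0,0,0,0,0,0,0.5],[0,0,-20,0,0,0,0.5],[0,0,-60,0,0,0,0.5],[0,0,-60,0,0,0,0.5],[0,0,-60,0,0,0.047,0.5]]'
python3 -m handwheel '[[47.7,-11,0,0,0,0,0.5],[47.7,-11,0,0,0,0,0.5],[47.7,-11,0,0,0,0,0.5],[47.7,-11,0,0,0,0,0.5],[47.7,-11,0,0,0,0,0.5],[47.7,-11,0,0,0,0,0.5],[47.7,-11,0,0,0,0,0.5],[47.7,-11,40,0,0,0,0.5],[0,0,45,0,0,0,0.5],[0,0,20,0,0,0,0.5]]'
python3 -m handwheel '[[0,0,0,0,0,0,0.5],[0,0,0,0,0,0,0.5]]'
python3 -c "
from h import *
to(469.2,160.9,47.5,1.561)"
```

```text
t: 46.82
ee_pos: [552.8, -221.1, 248.4]
orientation: [2.233, 2.209, -0.0]
ft_force: [0.7, -0.5, -0.2]
width: 43.9
grasp_force: 0.0
t: 48.08
ee_pos: [467.6, 161.3, 139.7]
orientation: [-2.229, -2.212, 0.003]
ft_force: [1.1, -0.4, -0.1]
width: 44.3
grasp_force: 0.0
t: 48.32
ee_pos: [469.8, 160.9, 142.0]
orientation: [2.232, 2.21, 0.002]
ft_force: [-0.3, 0.5, 0.7]
width: 43.8
grasp_force: 0.0
t 48.325 pos [469.8 160.9 142. ] yaw 1.5606 w 43.8 gf 0.0
  shift in present axes [-0.1 -0.7 94.5]  in final axes [-0.  -0.6 94.5]  turn [ 0.0013 -0.0007 -0.0004]
```

```bash
python3 -m handwheel '[[0,-0.6,30,0.001,0,0,0.5],[0,0,35,0,0,0,0.5],[0,0,18,0,0,0,0.5],[0,0,9,0,0,0,0.5],[0,0,2.5,0,0,0,0.5],[0,0,0,0,0,0,0.5],[0,0,0,0,0,0,0.5],[0,0,0,0,0,0,1],[0,0,0,0,0,0,1],[0,0,0,0,0,0,1]]'
python3 -m handwheel '[[0,0,0,0,0,0,1],[0,0,0,0,0,0,1]]'
python3 -m handwheel '[[0,0,-25,0,0,0,1],[0,0,-60,0,0,0,1],[0,0,-60,0,0,0,1],[0,0,-60,0,0,-0.107,1]]'
python3 -m handwheel '[[-47.5,-1.6,0,0,0,0,1],[-47.5,-1.6,0,0,0,0,1],[-47.5,-1.6,0,0,0,0,1],[-47.5,-1.6,0,0,0,0,1],[-47.5,-1.6,0,0,0,0,1],[-47.5,-1.6,0,0,0,0,1],[-47.5,-1.6,0,0,0,0,1],[-47.5,-1.6,40,0,0,0,1],[0,0,45,0,0,0,1],[0,0,20,0,0,0,1]]'
python3 -m handwheel '[[0,0,0,0,0,0,1],[0,0,0,0,0,0,1]]'
python3 -c "
from h import *
to(493.3,-218.8,48.5,1.668)"
```

```text
t: 49.58
ee_pos: [468.2, 160.8, 46.1]
orientation: [-2.232, -2.21, 0.002]
ft_force: [0.0, 0.1, -0.3]
width: 17.7
grasp_force: 0.0
t: 49.82
ee_pos: [468.2, 160.8, 46.1]
orientation: [-2.232, -2.21, 0.002]
ft_force: [-0.4, 0.6, 1.2]
width: 11.8
grasp_force: 30.0
t: 50.32
ee_pos: [468.1, 160.6, 252.9]
orientation: [-2.107, -2.328, 0.002]
ft_force: [0.9, -0.3, -0.6]
width: 11.6
grasp_force: 30.0
t: 51.58
ee_pos: [490.7, -218.8, 143.3]
orientation: [-2.109, -2.321, 0.004]
ft_force: [-0.9, -0.1, 0.2]
width: 11.9
grasp_force: 30.0
t: 51.82
ee_pos: [493.0, -218.8, 146.8]
orientation: [-2.111, -2.327, 0.001]
ft_force: [-0.6, -0.0, 0.5]
width: 11.6
grasp_force: 30.0
t 51.825 pos [ 493.  -218.8  146.8] yaw 1.6681 w 11.6 gf 30.0
  shift in present axes [ 0.   0.4 98.3]  in final axes [-0.   0.3 98.3]  turn [-0.0007  0.0004  0.0001]
```

```bash
python3 -m handwheel '[[0,0.8,30,0,0,0,1],[0,0,35,0,0,0,1],[0,0,20,0,0,0,1],[0,0,10,0,0,0,1],[0,0,3,0,0,0,1],[0,0,0,0,0,0,1],[0,0,0,0,0,0,1],[0,0,0,0,0,0,1]]'
python3 -c "
from h import *
to(493.3,-218.8,46.3,1.668)"
```

```text
t: 52.82
ee_pos: [493.4, -218.8, 48.6]
orientation: [-2.111, -2.326, 0.001]
ft_force: [0.8, -0.6, 0.2]
width: 12.2
grasp_force: 30.0
t 52.825 pos [ 493.4 -218.8   48.6] yaw 1.6679 w 12.2 gf 30.0
  shift in present axes [-0.  -0.1  2.3]  in final axes [-0.  -0.1  2.3]  turn [-0.0008  0.0003 -0.0001]
```

```bash
python3 -m handwheel '[[0,0,1.2,0,0,0,1],[0,0,1.1,0,0,0,1],[0,0,0,0,0,0,1],[0,0,0,0,0,0,0.5],[0,0,0,0,0,0,0.5],[0,0,0,0,0,0,0.5],[0,0,-20,0,0,0,0.5],[0,0,-60,0,0,0,0.4],[0,0,-60,0,0,0,0],[0,0,-20,0,0,0,0]]'
python3 -m handwheel '[[0,0,0,0,0,0.1763,0],[0,0,0,0,0,0.1763,0],[0,0,0,0,0,0.1763,0],[0,0,0,0,0,0.1763,0],[0,0,0,0,0,0.1763,0],[0,0,0,0,0,0.1763,0],[0,0,0,0,0,0.1763,0],[0,0,0,0,0,0.1763,0],[10.7,9.2,0,0,0,0.1763,0],[0,0,0,0,0,0,0]]'
python3 -m handwheel '[[0,0,0,0,0,0,0],[0,0,0,0,0,0,0]]'
python3 - <<'E'
from h import *
to(504.8,-227.1,206.8,.0808)
d=shot('wrist','w7')
cv2.imwrite('pics/w7b.png',cv2.resize(d['frame'][30:330,130:530],(800,600),interpolation=cv2.INTER_CUBIC))
E
```

```text
t: 54.08
ee_pos: [495.0, -219.4, 209.5]
orientation: [2.108, 2.323, 0.001]
ft_force: [0.7, 0.1, -0.1]
width: 69.2
grasp_force: 0.0
t: 55.32
ee_pos: [506.4, -225.0, 205.6]
orientation: [3.139, 0.13, -0.002]
ft_force: [-0.4, -0.7, 0.2]
width: 88.1
grasp_force: 0.0
t: 55.58
ee_pos: [505.5, -224.6, 205.6]
orientation: [-3.139, -0.13, 0.003]
ft_force: [0.3, -0.6, 0.3]
width: 87.8
grasp_force: 0.0
t 55.575 pos [ 505.5 -224.6  205.6] yaw 0.083 w 87.8 gf 0.0
  shift in present axes [-0.9  2.5 -1.2]  in final axes [-0.9  2.5 -1.2]  turn [-0.0005  0.0021  0.0022]
```

View pics/w7b.png

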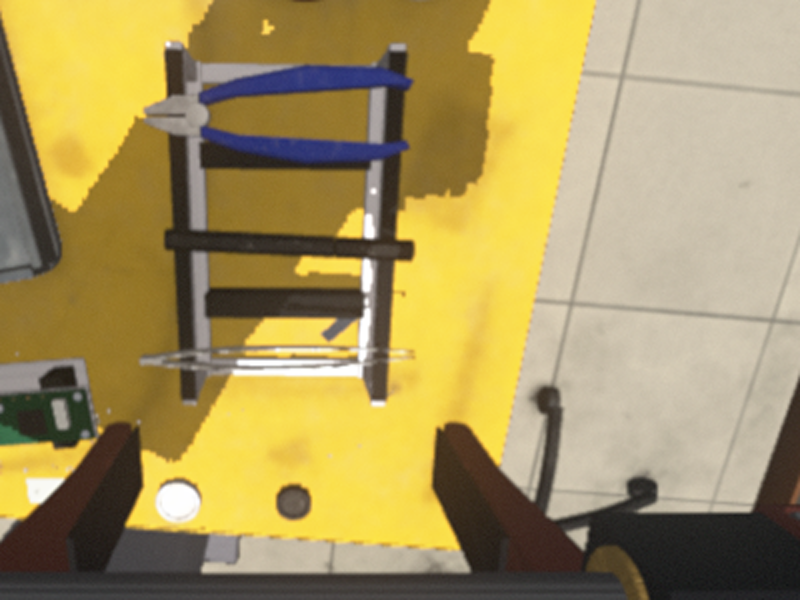

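Run:
```python
from h import *
a,b=load('w2'),load('w7')
A=cv2.resize(a['frame'],None,fx=4,fy=4,interpolation=cv2.INTER_CUBIC);B=cv2.resize(b['frame'],None,fx=4,fy=4,interpolation=cv2.INTER_CUBIC)
def m(n,x,y,z,w=14,h=14):
    px=np.array([130+x/2,30+y/2]);c=(px*4).astype(int);W,H=w*4,h*4
    T=A[c[1]-H:c[1]+H,c[0]-W:c[0]+W];s=40
    S=B[c[1]-H-s:c[1]+H+s,c[0]-W-s:c[0]+W+s]
    r=cv2.matchTemplate(S,T,cv2.TM_CCOEFF_NORMED);_,v,_,l=cv2.minMaxLoc(r)
    d=(np.array(l)-s)/4
    print(n,'score',round(v,2),'dpx',d,'world move',(px2w(b,[px+d],z)-px2w(a,[px],z))[0,:2].round(1))
m('rackLN',186,395,60);m('rackRN',374,398,60);m('rackLF',170,50,60);m('rackRF',392,50,60)
m('cutjaw',175,112,66,18,12);m('cuth1',390,76,66,12,8);m('cuth2',385,146,66,12,8)
m('penL',172,236,65,8,7);m('penR',400,246,65,8,7)
m('twzL',160,354,64,12,7);m('twzR',398,352,64,9,7)
```

```text
rackLN score 0.96 dpx [1.5 1. ] world move [-0.1  0.6]
rackRN score 1.0 dpx [2.25 1.25] world move [-0.1  0.1]
rackLF score 0.98 dpx [2.5  0.25] world move [0.2 0.3]
rackRF score 0.98 dpx [3. 1.] world move [-0.2  0.2]
cutjaw score 0.98 dpx [2.   1.75] world move [-1.   0.7]
cuth1 score 0.99 dpx [2.75 1.75] world move [-0.8  0.3]
cuth2 score 0.99 dpx [2.75 1.75] world move [-0.7  0.2]
penL score 0.99 dpx [2.25 2.5 ] world move [-1.7  0.1]
penR score 1.0 dpx [2.5 2. ] world move [-0.9  0.2]
twzL score 0.95 dpx [2.  2.5] world move [-1.8  0.1]
twzR score 0.98 dpx [2.25 1.  ] world move [0.2 0.3]
```

```bash
python3 -c "
from workcell import ctrl
print(ctrl.close_job())"
```

```text
the job is handed in; nothing more can be done
None
```

The job is handed in at about 56 s: the board lies component side up on the stand, about 1 mm off centre and square to well under 1°, and all three tools are back across the rack within about 2 mm of where they lay.

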